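# Change over the spice rack, keeping the row's order

## Robot

A 6-joint arm with a two-finger parallel gripper is mounted at the origin on a cart in front of the work surface, level with it; the furniture and walls round the work are solid. World frame = base frame: x ahead of the robot, y to its left, z up, the work surface at z = 0. Lengths are in m, angles in rad, forces in N, time in s.
With the tool pointing down it reaches from about 0.3 to 0.775 m from the base axis. Payload 14.6 kg.
Tool frame: the origin (TCP) lies between the finger pads; the fingertips stand ctrl.tip_extent ahead of it and the grasp point (between the pads) lies 3 mm ahead of it (ctrl.tip_extent is the distance from the TCP to the fingertips, in m); z points along the fingers, y is the line along which they close (so a half turn about z gives the same grasp; the last joint's range is limited). The gripper opens to 94 mm and grips with 3 to 60 N. Pads are 16 mm wide; open, the fingers measure 119 mm over their backs; the gripper's body (75 mm by 177 mm) begins 78 mm behind the grasp point.
Start: joints at [1.103, 0.3, 1.521, -0, 1.321, -0.067], TCP at [0.215, 0.506, 0.227] pointing down, gripper open.
Joint ranges: [-3.03, 3.03], [-0.79, 2.21], [0.23, 2.52], [-1.04, 4.18], [0, 3.07], [-2.55, 2.55]. Speed limits (rad/s): [2.22, 2.22, 2.57, 3.14, 3.14, 3.14].

## Interface

Orientations are given as [roll, pitch, yaw] about the fixed x, y, z axes, in that order (R = Rz(yaw) Ry(pitch) Rx(roll)).
In Python, from station import ctrl, eyes gives the robot as it stands. The module is installed in compiled form; this text tells all that it offers.
- The arm moves only by the tool tcp_steps, called after "Request:" by a JSON object that holds its "method" and its "body". Schema: {"type":"object","properties":{"steps":{"type":"array","items":{"type":"array","items":{"type":"array","items":{"type":"number"},"minItems":6,"maxItems":6},"minItems":1,"maxItems":10},"minItems":1,"maxItems":1},"jaw":{"type":"number"},"grip_n":{"type":"number"},"only":{"type":"string"},"quiet":{"type":"boolean"},"lines":{"type":"string"}},"required":["steps"],"additionalProperties":false}. steps is a list that holds a single list of rows (three levels of brackets), with 1 to 10 rows, each of 6 numbers: dx, dy, dz in shares of the most that a row can go, 1 being 50 mm, then a rotation vector rx, ry, rz in normalised numbers (1 is 2 pi rad); each row shifts and turns the commanded pose from where the row before left it, along the tool's axes as they then stand; what a row does not reach is not made up. A row lasts 1/10 s, in which the tool goes at most 0.05 m and 0.15 rad, less where a joint would pass 70% of its speed; a pose out of reach is approached as far as the arm can. jaw is the finger opening in m, set as the call begins (left out keeps the last). The fingers move at their own pace and stop on an object; grip_n is the grip in N (left out, the last holds). Time passes only in rows, so rows that do not move let the fingers close. The tool returns the time, the measured TCP pose, the force, the opening and the grip force at its end. only (a regular expression) keeps the lines of the reply that match it, lines (a string "A,B") keeps lines A to B, and quiet returns only ok. Shift and turn numbers lie between -1 and 1, and a call with a number outside is refused. Input that does not fit is refused with a message, and nothing moves.
- ctrl.get_obs(): the state, without advancing time (a new reading comes with each control period).
- eyes.camera(name): name is "scene" or "side" or "wrist"; returns a dict with "pixels" (480x640x3 uint8, blue, green, red), "fx", "fy", "cx", "cy" (pixels), "extrinsics" (4x4, takes a point from camera to world coordinates). Camera axes: x right, y up, looking along -z (the intrinsics and any distortion apply to the point x, -y, -z); pixel columns grow to the right and rows downward; lengths in m; the calibration is good to about 2 mm. A picture is of the moment at which its call begins. There is no depth.
- ctrl.hand_in(): hands the job in; it is judged then, once.
The state is a dict: "time_s": time; "qpos": joint angles; "joint_vel": joint speeds; "tau": joint torques, N m; "ee_pos": TCP position; "eef_rot": TCP orientation; "force": force on the tool from outside, world axes, zero at the start; "moment": the same for the moment, N m; "grip_width": finger opening in m; "grip_force": force on a finger pad.
Only numpy, scipy, OpenCV 4.12 (cv2) and the standard library are available. Lean on these libraries where they do the work, as an engineer would, in place of code of your own. Each camera call takes 0.05 s, during which the arm holds its last target. There are 200 camera calls.

## Task

The new wire rack is to replace the old oak one: move what stands there, the pepper mill, the spice jar, the shaker and the squat jar, across, one standing upright on the floor of each bay. Keep them in the same order from left to right, seen from the robot, as they stand in the old rack now, because the cook reaches for each by its place. Tip nothing over, and leave the bowl, the tumbler and the chopsticks where they are.

Things in the scene. Friction and masses are not known exactly. Their poses are not given: they have to be found in the camera images.
- mill: Dark wooden pepper mill with a small steel knob on top, loose, about 0.16 kg. Round, 119 mm tall: foot 43 mm in diameter, a waist 33 to 35 mm in diameter between 50 and 80 mm up, head 41 mm from 84 to 105 mm up. Origin: centre of its underside; z is its own axis, up.
- spice: Straight round glass spice jar with a wide dark cap and a paper label, loose, about 0.11 kg. 41 mm in diameter all the way up, 105 mm tall. Origin: centre of its underside; z up.
- shaker: Round glass salt shaker with a domed grey metal cap, loose, about 0.10 kg. 90 mm tall; 44 mm in diameter up to about 70 mm, the cap narrows above. Origin: centre of its underside; z up.
- squat: Squat white ceramic jar with a flat steel screw lid (fixed), the shortest of the four, loose, about 0.15 kg. 82 mm tall; body 46 mm in diameter, lid 45 mm in diameter from 63 to 82 mm up. Origin: centre of its underside; z up.
- old_tray: Old oak rack, fixed: shallow tray 78 mm (x) by 276 mm (y), rim 16 to 22 mm high, holding four oak blocks in a row along y, centres at y = +99, +33, -33, -99 mm. In each block stands one of the four loose things, underside 16 mm above the table. Origin: centre of underside; y is left as seen from the robot, within 0.2 rad. It stands either nearer than the new rack or behind it.
- new_rack: New black wire rack, fixed, empty at the start: 66 mm (x) by 264 mm (y), four square bays in a row along y, bay centres at x = 0, y = +99, +33, -33, -99 mm, each about 60 x 61 mm inside. Top wires 43 mm above the table; the sheet floor on which things stand is 8 mm above it. Origin: centre of underside; y is left as seen from the robot, within 0.2 rad.
- block_mill: Fixed single-jar oak block of the old rack, 64 x 64 x 22 mm, with a round well 53 mm wide and 12 mm deep in its top. Origin: centre of its underside; the well's floor is 10 mm above it; axes parallel to the tray's. The four blocks look alike, side by side in the tray; this is the one in which the pepper mill stands at the start.
- block_spice: Fixed single-jar oak block of the old rack, 64 x 64 x 22 mm, with a round well 53 mm wide and 12 mm deep in its top. Origin: centre of its underside; the well's floor is 10 mm above it; axes parallel to the tray's. The four blocks look alike, side by side in the tray; this is the one in which the spice jar stands at the start.
- block_shaker: Fixed single-jar oak block of the old rack, 64 x 64 x 22 mm, with a round well 53 mm wide and 12 mm deep in its top. Origin: centre of its underside; the well's floor is 10 mm above it; axes parallel to the tray's. The four blocks look alike, side by side in the tray; this is the one in which the glass shaker stands at the start.
- block_squat: Fixed single-jar oak block of the old rack, 64 x 64 x 22 mm, with a round well 53 mm wide and 12 mm deep in its top. Origin: centre of its underside; the well's floor is 10 mm above it; axes parallel to the tray's. The four blocks look alike, side by side in the tray; this is the one in which the squat jar stands at the start.
- bowl: Bystander: white china rice bowl, 115 mm wide, 52 mm high, loose, left of the racks. Origin: centre of its underside.
- tumbler: Bystander: clear glass tumbler, upside down, 80 mm wide, 90 mm high, loose, left of the racks. Origin: centre of its underside.
- sticks: Bystander: pair of dark chopsticks, 239 mm long, 7 mm high, one piece, loose, lying on the table right of the racks. Origin: under its middle; x along it.

How it is judged:
At the end, for the whole second after the job is handed in: Each thing stands in the new rack's bay that has the same place in the row, from the left, as its block in the old rack: within 14 mm of the bay's centre in x and y, its underside within 5 mm of the rack's floor, upright within 0.12 rad, at rest (((y of block_mill in the frame of old_tray between 0.089 and 0.109 m and y of mill in the frame of new_rack between 0.085 and 0.113 m) or (y of block_mill in the frame of old_tray between 0.023 and 0.043 m and y of mill in the frame of new_rack between 0.019 and 0.047 m) or (y of block_mill in the frame of old_tray between -0.043 and -0.023 m and y of mill in the frame of new_rack between -0.047 and -0.019 m) or (y of block_mill in the frame of old_tray between -0.109 and -0.089 m and y of mill in the frame of new_rack between -0.113 and -0.085 m)) and x of mill in the frame of new_rack between -0.014 and 0.014 m and z of mill in the frame of new_rack between 0.003 and 0.014 m and angle between each of mill, spice, shaker, squat's own z axis and vertical below 0.12 rad and linear speed of each of mill, spice, shaker, squat below 0.02 m/s and ((y of block_spice in the frame of old_tray between 0.089 and 0.109 m and y of spice in the frame of new_rack between 0.085 and 0.113 m) or (y of block_spice in the frame of old_tray between 0.023 and 0.043 m and y of spice in the frame of new_rack between 0.019 and 0.047 m) or (y of block_spice in the frame of old_tray between -0.043 and -0.023 m and y of spice in the frame of new_rack between -0.047 and -0.019 m) or (y of block_spice in the frame of old_tray between -0.109 and -0.089 m and y of spice in the frame of new_rack between -0.113 and -0.085 m)) and x of spice in the frame of new_rack between -0.014 and 0.014 m and z of spice in the frame of new_rack between 0.003 and 0.014 m and ((y of block_shaker in the frame of old_tray between 0.089 and 0.109 m and y of shaker in the frame of new_rack between 0.085 and 0.113 m) or (y of block_shaker in the frame of old_tray between 0.023 and 0.043 m and y of shaker in the frame of new_rack between 0.019 and 0.047 m) or (y of block_shaker in the frame of old_tray between -0.043 and -0.023 m and y of shaker in the frame of new_rack between -0.047 and -0.019 m) or (y of block_shaker in the frame of old_tray between -0.109 and -0.089 m and y of shaker in the frame of new_rack between -0.113 and -0.085 m)) and x of shaker in the frame of new_rack between -0.014 and 0.014 m and z of shaker in the frame of new_rack between 0.003 and 0.014 m and ((y of block_squat in the frame of old_tray between 0.089 and 0.109 m and y of squat in the frame of new_rack between 0.085 and 0.113 m) or (y of block_squat in the frame of old_tray between 0.023 and 0.043 m and y of squat in the frame of new_rack between 0.019 and 0.047 m) or (y of block_squat in the frame of old_tray between -0.043 and -0.023 m and y of squat in the frame of new_rack between -0.047 and -0.019 m) or (y of block_squat in the frame of old_tray between -0.109 and -0.089 m and y of squat in the frame of new_rack between -0.113 and -0.085 m)) and x of squat in the frame of new_rack between -0.014 and 0.014 m and z of squat in the frame of new_rack between 0.003 and 0.014 m); the robot touches nothing.
It fails at once if one of the four things is tipped over (angle between any of mill, spice, shaker, squat's own z axis and vertical above 0.6 rad).
It fails at once if the bowl, the tumbler or the chopsticks are moved by more than 25 mm (distance of any of bowl, tumbler, sticks from where it was at the start of the episode above 0.025 m).
It also fails if it takes over 112 s, if anything falls off the work surface, if the arm or the gripper's body presses on something with over 40 N, if the wrist force passes 120 N, or if a joint passes its speed limit or range.

## Working session

There is one attempt and no reset: what is moved stays moved. The work goes in short steps, Python scripts to look and compute and a tool call to move; the robot and the scene stay as the last step left them, time stands still between calls to the robot, and variables do not carry over. Pictures are saved under pics/ and viewed, at most 14 in all, crops included, and the job is handed in when it is done.

```bash
mkdir -p pics; python3 - <<'E'
from station import ctrl, eyes
import cv2,pickle
o=ctrl.get_obs();print(o['time_s'],o['ee_pos'],o['eef_rot'],o['grip_width'],ctrl.tip_extent)
d={}
for n in("scene","side","wrist"):
    c=eyes.camera(n);cv2.imwrite(f"pics/{n}0.png",c["pixels"]);d[n]=c
    print(n,c['fx'],c['fy'],c['cx'],c['cy'],c['extrinsics'].round(3).tolist(),c.keys())
pickle.dump(d,open('c0.pkl','wb'))
E
```

```text
0.0 [0.21447981 0.50619716 0.22690265] [-3.14046194e+00 -9.54257470e-05  2.74079797e+00] 0.09388017518982686 0.022
scene 518.1118826449781 518.1118826449781 315.1481733478708 241.39475721760405 [[0.46, 0.49, -0.741, -0.308], [-0.888, 0.267, -0.375, -0.381], [0.014, 0.83, 0.558, 0.678], [0.0, 0.0, 0.0, 1.0]] dict_keys(['pixels', 'fx', 'fy', 'cx', 'cy', 'extrinsics'])
side 538.1628810256283 538.1628810256283 329.594331290315 247.93717817584783 [[-0.48, 0.753, -0.449, -0.104], [-0.877, -0.419, 0.234, 0.38], [-0.012, 0.507, 0.862, 1.322], [0.0, 0.0, 0.0, 1.0]] dict_keys(['pixels', 'fx', 'fy', 'cx', 'cy', 'extrinsics'])
wrist 369.39463815594047 369.39463815594047 313.77235296558314 244.20163213287628 [[0.39, -0.887, -0.248, 0.141], [0.921, 0.376, 0.106, 0.537], [-0.001, -0.27, 0.963, 0.386], [0.0, 0.0, 0.0, 1.0]] dict_keys(['pixels', 'fx', 'fy', 'cx', 'cy', 'extrinsics'])
```

View pics/scene0.png

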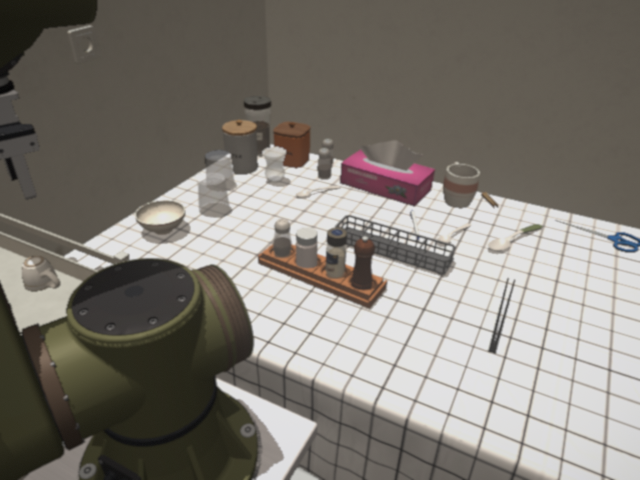

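View pics/side0.png

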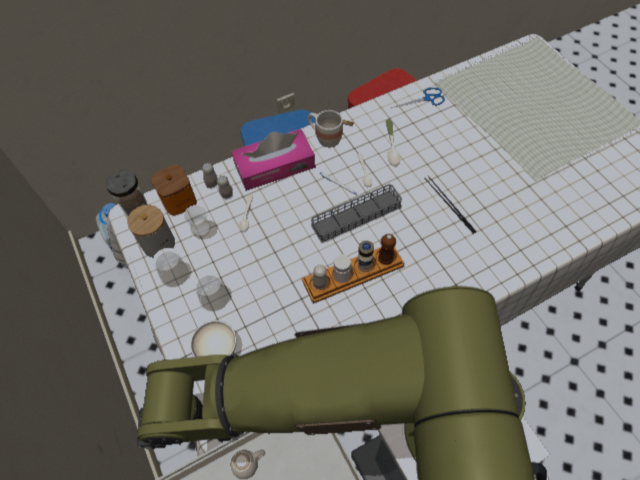

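Order from the left is shaker, squat, spice, mill; the old rack is nearer (side: 305–403, 250–298) and the new one is behind it (side: 312–402, 188–238). The bowl and tumblers are to the left, the chopsticks to the right. Next I'll enlarge both racks.

```bash
python3 - <<'E'
import cv2
for n,(x,y) in dict(side=(290,175),scene=(250,210)).items():
    w,h=(130,130) if n=='side' else (215,100)
    im=cv2.imread(f'pics/{n}0.png')[y:y+h,x:x+w]
    s=4.5 if n=='side' else 3.7
    im=cv2.resize(im,None,fx=s,fy=s,interpolation=cv2.INTER_CUBIC)
    for u in range(0,w,10):
        cv2.putText(im,str(x+u),(int(u*s),8),0,.3,(0,0,255),1);cv2.line(im,(int((u+.5)*s),10),(int((u+.5)*s),16),(0,0,255),1)
    for v in range(0,h,10):
        cv2.putText(im,str(y+v),(0,int((v+.5)*s)+4),0,.3,(0,0,255),1);cv2.line(im,(22,int((v+.5)*s)),(28,int((v+.5)*s)),(0,0,255),1)
    cv2.imwrite(f'pics/{n}0c.png',im)
E
```

```text
(no output)
```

View pics/side0c.png

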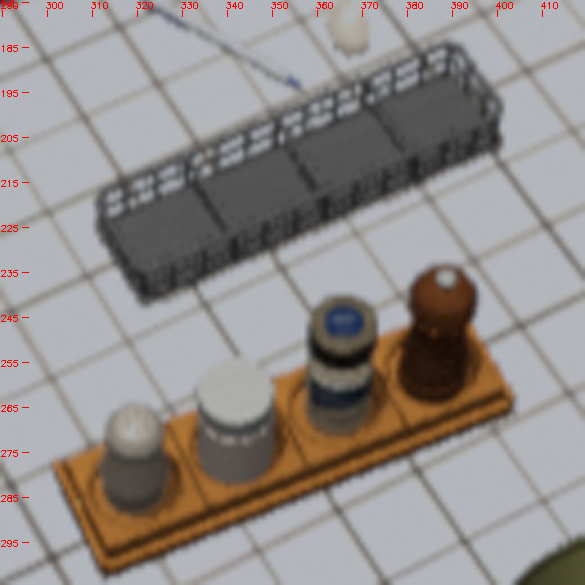

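View pics/scene0c.png

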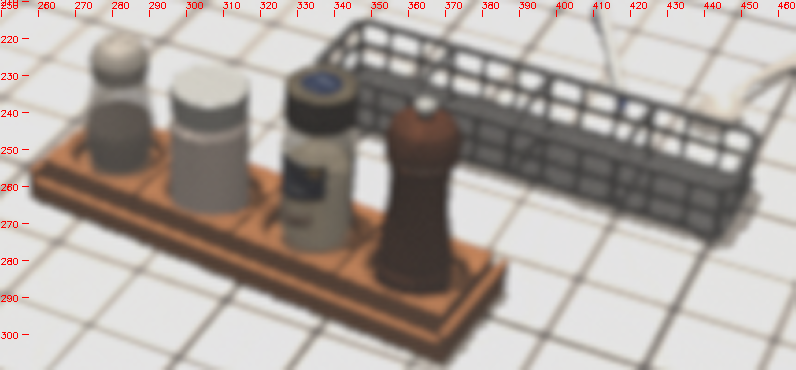

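Side crop: lid and knob tops at squat (341.7, 261.8), spice (365.7, 245.8) and mill (388.6, 236.3). In the scene crop they are at (306, 233.3), (336.5, 232) and (364.4, 237.3). I'll triangulate these to get a rough fix.

```bash
cat > geo.py <<'E'
import numpy as np,cv2
def ray(c,p):
    E=c['extrinsics'];d=E[:3,:3]@np.array([(p[0]-c['cx'])/c['fx'],-(p[1]-c['cy'])/c['fy'],-1]);return E[:3,3],d/np.linalg.norm(d)
def tri(*obs):
    A=np.zeros((3,3));b=np.zeros(3)
    for c,p in obs:
        o,d=ray(c,p);M=np.eye(3)-np.outer(d,d);A+=M;b+=M@o
    x=np.linalg.solve(A,b);return x,max(np.linalg.norm((np.eye(3)-np.outer(d,d))@(x-o)) for o,d in(ray(*q) for q in obs))
def plane(c,p,z):
    o,d=ray(c,p);return o+d*(z-o[2])/d[2]
def proj(c,X):
    E=c['extrinsics'];p=(np.atleast_2d(X)-E[:3,3])@E[:3,:3];return np.c_[c['cx']-c['fx']*p[:,0]/p[:,2],c['cy']+c['fy']*p[:,1]/p[:,2]]
E
python3 - <<'E'
import pickle;from geo import *
d=pickle.load(open('c0.pkl','rb'));S=d['side'];C=d['scene']
for n,a,b in(('squat',(341.7,261.8),(306,233.3)),('spice',(365.7,245.8),(336.5,232)),('mill',(388.6,236.3),(364.4,237.3))):
    x,e=tri((S,a),(C,b));print(n,x.round(4),round(e,4))
f=lambda x,y:(290+x/4.5-.5,175+y/4.5-.5)
for p in((55,464),(103,555),(510,398)):print('tray',plane(S,f(*p),.019).round(3))
for p in((145,303),(500,150)):print('rackbase',plane(S,f(*p),.0).round(3))
for p in((465,45),(498,100)):print('racktop',plane(S,f(*p),.043).round(3))
E
```

```text
squat [0.4826 0.0404 0.0959] 0.0007
spice [ 0.4807 -0.0295  0.1221] 0.0011
mill [ 0.471  -0.092   0.1345] 0.0005
tray [0.53  0.138 0.019]
tray [0.462 0.141 0.019]
tray [ 0.435 -0.127  0.019]
rackbase [0.614 0.031 0.   ]
rackbase [ 0.604 -0.23   0.   ]
racktop [ 0.663 -0.235  0.043]
racktop [ 0.615 -0.23   0.043]
```

The rows are not in the units I measure in: shifts go in shares of 50 mm and turns go in shares of 2 pi rad. I convert before sending: 0.141 rad / 6.2832 = 0.0224.

Request:
{"method": "tcp_steps", "body": {"steps": [[[0,0,0,0,0,0.0224],[0,0,0,0,0,0.0224],[0,0,0,0,0,0.0224],[0,0,0,0,0,0.0224],[0,0,0,0,0,0.0224],[0,0,0,0,0,0.0224],[0,0,0,0,0,0.0224],[0,0,0,0,0,0.0224],[0,0,0,0,0,0.0224]]]}}

```text
time_s: 1.05
ee_pos: [0.2145, 0.5063, 0.2272]
eef_rot: [-3.141, 0.0, 1.466]
force: [-0.1, -0.6, -0.9]
grip_width: 0.0937
grip_force: 0.0
```

Request:
{"method": "tcp_steps", "body": {"steps": [[[-0.6,0.44,0,0,0,0],[-0.6,0.44,0,0,0,0],[-0.6,0.44,0,0,0,0],[-0.6,0.44,0,0,0,0],[-0.6,0.44,0,0,0,0],[-0.6,0.44,0,0,0,0],[-0.6,0.44,0,0,0,0],[-0.6,0.44,0,0,0,0],[-0.6,0.44,0,0,0,0]]]}}

```text
time_s: 1.95
ee_pos: [0.3854, 0.2167, 0.2274]
eef_rot: [-3.142, 0.0, 1.472]
force: [0.5, 0.5, 0.6]
grip_width: 0.0938
grip_force: 0.0
```

Request:
{"method": "tcp_steps", "body": {"steps": [[[-0.6,0.44,0,0,0,0],[-0.6,0.44,0,0,0,0],[-0.6,0.44,0,0,0,0],[-0.6,0.44,0,0,0,0],[-0.6,0.44,0,0,0,0],[-0.6,0.44,0,0,0,0],[-0.6,0.44,0,0,0,0],[-0.6,0.44,0,0,0,0],[-0.6,0.44,0,0,0,0],[0,0,0,0,0,0]]]}}

```text
time_s: 2.95
ee_pos: [0.5562, -0.0732, 0.2266]
eef_rot: [-3.141, 0.0, 1.469]
force: [0.3, 0.0, 0.7]
grip_width: 0.0943
grip_force: 0.0
```

```bash
python3 - <<'E'
from station import ctrl, eyes
import cv2,pickle
o=ctrl.get_obs();print(o['qpos'],o['time_s'])
c=eyes.camera('wrist');cv2.imwrite('pics/w1.png',c['pixels']);pickle.dump(c,open('w1.pkl','wb'))
im=cv2.resize(c['pixels'],(800,600),interpolation=cv2.INTER_CUBIC);cv2.imwrite('pics/w1b.png',im)
E
```

```text
[-1.96002555e-01  3.25638270e-01  1.48933165e+00 -4.88106591e-04
  1.32742386e+00 -9.37190439e-02] 2.95
```

View pics/w1b.png

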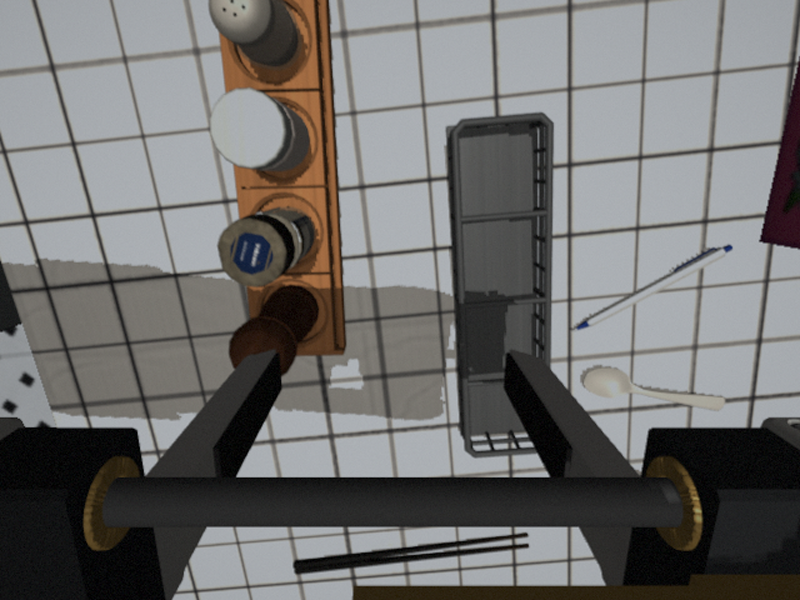

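The wrist view (800 px enlargement) shows the new rack's top frame at (450–552, 113–455) with divider wires at rows ≈217, 300 and 378. The jar tops are squat (249,127), spice (255,251) and mill (263,348). I'll take a second view from 0.1 m nearer the robot.

Converted, -0.035 m is -0.7, -0.03 m is -0.6.

Request:
{"method": "tcp_steps", "body": {"steps": [[[0,-0.7,0,0,0,0],[0,-0.7,0,0,0,0],[0,-0.6,0,0,0,0],[0,0,0,0,0,0]]]}}

```text
time_s: 3.4
ee_pos: [0.4532, -0.059, 0.2277]
eef_rot: [3.142, -0.0, 1.473]
force: [0.2, -0.1, -0.7]
grip_width: 0.0941
grip_force: 0.0
```

```bash
python3 - <<'E'
from station import ctrl, eyes
import cv2,pickle,numpy as np
c=eyes.camera('wrist');cv2.imwrite('pics/w2.png',c['pixels']);pickle.dump(c,open('w2.pkl','wb'))
a=cv2.imread('pics/w1.png')[80:380,345:455];b=c['pixels'][80:380,160:420]
im=np.hstack([a,b]);im=cv2.resize(im,None,fx=2,fy=2,interpolation=cv2.INTER_CUBIC)
for v in range(0,300,20): cv2.putText(im,str(80+v),(0,2*v+5),0,.33,(0,0,255),1)
for u in range(0,110,20): cv2.putText(im,str(345+u),(2*u-8,10),0,.33,(0,0,255),1)
for u in range(0,260,20): cv2.putText(im,str(160+u),(220+2*u-8,10),0,.33,(0,0,255),1)
cv2.imwrite('pics/w12.png',im)
E
```

```text
(no output)
```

View pics/w12.png

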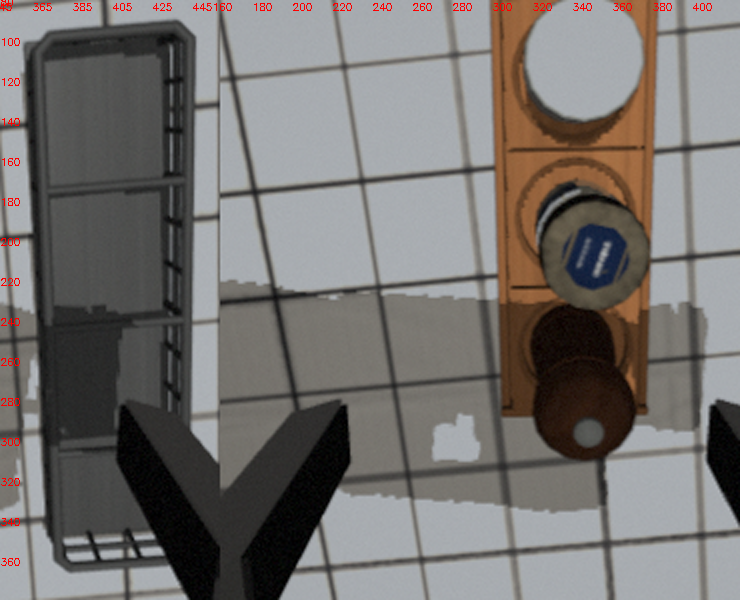

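The crop gives the rack's top rail corners at (365, 98.5), (438.5, 93.5) and (373.5, 363). In view 2 the tops are squat (342.5, 111.5), spice (347, 203.5) and mill knob (344, 296).

```bash
python3 - <<'E'
import pickle;from geo import *
d=pickle.load(open('c0.pkl','rb'));S=d['side'];C=d['scene'];W1=pickle.load(open('w1.pkl','rb'));W2=pickle.load(open('w2.pkl','rb'))
g=lambda x,y:(345+x/2-.25,80+y/2-.25)
h=lambda x,y:(160+(x-220)/2-.25,80+y/2-.25)
for n,o in dict(squat=[(W1,(198.5,101.5)),(W2,h(585,63)),(S,(341.7,261.8)),(C,(306,233.3))],
 spice=[(W1,(202,201)),(W2,h(594,247)),(S,(365.7,245.8)),(C,(336.5,232))],
 mill=[(W2,h(588,432)),(S,(388.6,236.3)),(C,(364.4,237.3))]).items():
    x,e=tri(*o);print(n,x.round(4),round(e,4), 'w only',tri(*o[:2])[0].round(4))
for z in(.04,):
  for n,p in dict(TL=(40,37),TR=(187,27),BL=(57,566),d1l=(45,191),d1r=(187,181),d2l=(50,323),d2r=(187,317),d3l=(54,450)).items():print(n,plane(W1,g(*p),z).round(4))
  # height check of rack top: right-end top corner side/scene/wrist
f=lambda x,y:(290+x/4.5-.5,175+y/4.5-.5); k=lambda x,y:(250+x/3.7-.5,210+y/3.7-.5)
print(tri((W1,g(40,37)),(S,f(101,195))),tri((W1,g(187,27)),(C,k(362,24))))
for n,p in dict(tl12=(500,150),tr12=(650,150),tl23=(503,287),bl=(502,413),br=(647,413)).items():print(n,plane(W2,h(*p),.024).round(4))
E
```

```text
squat [0.4825 0.0398 0.0961] 0.0021 w only [0.483  0.039  0.1004]
spice [ 0.4799 -0.0284  0.1225] 0.0021 w only [ 0.4794 -0.0276  0.1215]
mill [ 0.4711 -0.0922  0.1346] 0.0007 w only [ 0.4712 -0.0923  0.135 ]
TL [0.6112 0.0357 0.04  ]
TR [0.6751 0.0333 0.04  ]
BL [ 0.6031 -0.2285  0.04  ]
d1l [ 0.6092 -0.0308  0.04  ]
d1r [ 0.6743 -0.0329  0.04  ]
d2l [ 0.6076 -0.094   0.04  ]
d2r [ 0.6736 -0.0978  0.04  ]
d3l [ 0.6055 -0.1611  0.04  ]
(array([0.60915136, 0.04093104, 0.13120769]), np.float64(0.016824290813132792)) (array([0.6764323 , 0.03301357, 0.03668074]), np.float64(0.0005750036044643137))
tl12 [0.4455 0.0075 0.024 ]
tr12 [5.167e-01 5.000e-04 2.400e-02]
tl23 [ 0.4398 -0.059   0.024 ]
bl [ 0.432  -0.1264  0.024 ]
br [ 0.5079 -0.1338  0.024 ]
```

Rack top, jar heights and bays agree with the text. I'll start with the mill.

Converted, -0.0315 m is -0.63, 0.03 m is 0.6.

Request:
{"method": "tcp_steps", "body": {"steps": [[[-0.63,0.42,0,0,0,0],[0,0,0.6,0,0,0],[0,0,0.6,0,0,0],[0,0,0.6,0,0,0],[0,0,0.6,0,0,0],[0,0,0.46,0,0,0],[0,0,0,0,0,0]]], "jaw": 0.094}}

```text
time_s: 4.15
ee_pos: [0.4726, -0.0929, 0.0819]
eef_rot: [-3.137, -0.001, 1.472]
force: [0.3, 0.3, 1.1]
grip_width: 0.0943
grip_force: 0.0
```

Request:
{"method": "tcp_steps", "body": {"steps": [[[0,0,0,0,0,0],[0,0,0,0,0,0],[0,0,0,0,0,0],[0,0,0,0,0,0],[0,0,0,0,0,0],[0,0,0,0,0,0],[0,0,0,0,0,0],[0,0,0,0,0,0]]], "jaw": 0.02, "grip_n": 25}}

```text
time_s: 4.95
ee_pos: [0.4735, -0.0937, 0.0845]
eef_rot: [-3.142, 0.0, 1.472]
force: [-1.2, -0.2, 2.4]
grip_width: 0.0408
grip_force: 25.0
```

The width reads 41 mm, so the pads are catching the head. I'll regrip squarely on the head (84–105 mm up).

Converted, -0.014 m is -0.28.

Request:
{"method": "tcp_steps", "body": {"steps": [[[0,0,0,0,0,0],[0,0,0,0,0,0],[0,0,0,0,0,0],[0,0,-0.28,0,0,0],[0,0,-0.28,0,0,0],[0,0,0,0,0,0]]], "jaw": 0.06}}

```text
time_s: 5.55
ee_pos: [0.4743, -0.0938, 0.1138]
eef_rot: [3.139, 0.0, 1.472]
force: [-0.4, -0.5, 0.4]
grip_width: 0.0594
grip_force: 0.0
```

Request:
{"method": "tcp_steps", "body": {"steps": [[[0,0,0,0,0,0],[0,0,0,0,0,0],[0,0,0,0,0,0],[0,0,0,0,0,0],[0,0,0,0,0,0],[0,0,0,0,0,0]]], "jaw": 0.02, "grip_n": 25}}

```text
time_s: 6.15
ee_pos: [0.4735, -0.0936, 0.1123]
eef_rot: [-3.141, -0.0, 1.472]
force: [-0.1, 0.5, -1.2]
grip_width: 0.0405
grip_force: 25.0
```

```bash
python3 - <<'E'
from station import eyes
import cv2,pickle,numpy as np
c=eyes.camera('wrist')['pixels'];d=eyes.camera('side')['pixels'][170:310,290:430]
cv2.imwrite('pics/g1.png',np.hstack([cv2.resize(c[120:480,140:500],(400,400)),cv2.resize(d,(400,400),interpolation=cv2.INTER_CUBIC)]))
E
```

```text
(no output)
```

View pics/g1.png

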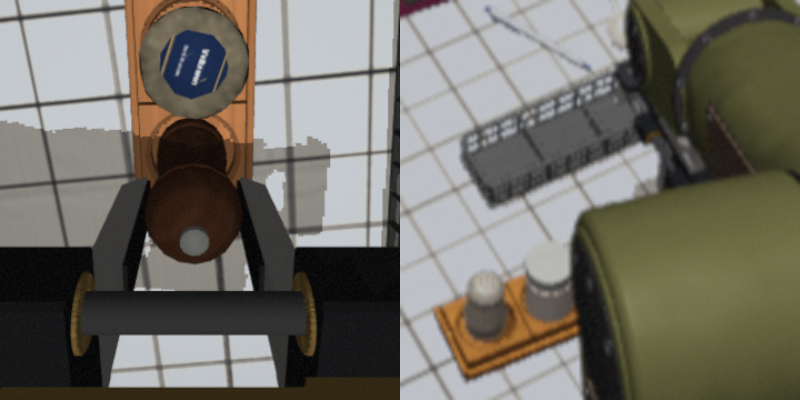

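The mill is held squarely by its head between the pads, with the head centred. Next I lift it, carry it over and check above the bay.

Converted, 0.0345 m is 0.69, -0.017 m is -0.34.

Request:
{"method": "tcp_steps", "body": {"steps": [[[0,0,-0.4,0,0,0],[0,0,-0.4,0,0,0],[0,0,-0.4,0,0,0],[-0.34,0.69,0,0,0,0],[-0.34,0.69,0,0,0,0],[-0.34,0.69,0,0,0,0],[-0.34,0.69,0,0,0,0],[-0.36,0.69,0,0,0,0],[0,0,0,0,0,0],[0,0,0,0,0,0]]]}}

```text
time_s: 7.25
ee_pos: [0.6365, -0.1963, 0.1713]
eef_rot: [-3.14, -0.0, 1.471]
force: [-1.0, 0.5, -1.5]
grip_width: 0.0404
grip_force: 25.0
```

Request:
{"method": "tcp_steps", "body": {"steps": [[[0,0,0.4,0,0,0],[0,0,0.4,0,0,0],[0,0,0,0,0,0],[0,0,0,0,0,0]]]}}

```text
time_s: 7.65
ee_pos: [0.6364, -0.1958, 0.1334]
eef_rot: [3.141, 0.0, 1.472]
force: [-0.3, 0.0, -0.5]
grip_width: 0.04
grip_force: 25.0
```

```bash
python3 - <<'E'
from station import eyes,ctrl
import cv2,pickle,numpy as np
o=ctrl.get_obs();print(o['ee_pos'],o['grip_width'])
c=eyes.camera('wrist')['pixels'];d=eyes.camera('side')['pixels'][170:310,290:430];e=eyes.camera('scene')['pixels'][180:300,310:470]
cv2.imwrite('pics/g2.png',np.hstack([cv2.resize(c[60:480,150:500],(333,400)),cv2.resize(e,(467,400),interpolation=cv2.INTER_CUBIC)]))
E
```

```text
[ 0.63644463 -0.19584035  0.13343532] 0.039996071416909335
```

View pics/g2.png

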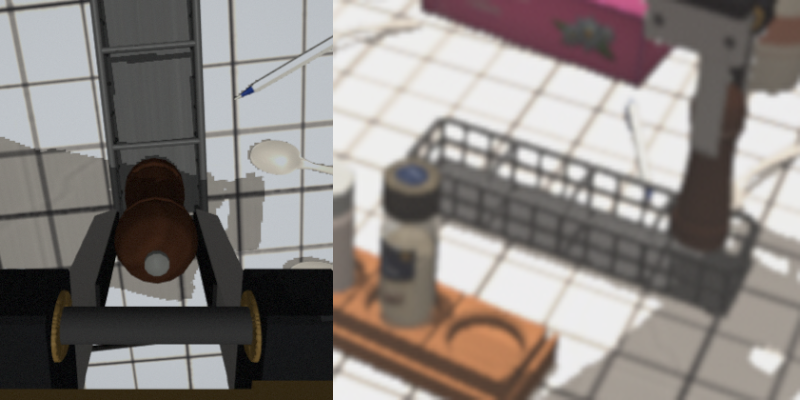

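The mill hangs upright over the rightmost bay, centred between the rails. I'll lower it and release.

Converted, 0.014 m is 0.28, 0.012 m is 0.24.

Request:
{"method": "tcp_steps", "body": {"steps": [[[0,0,0.28,0,0,0],[0,0,0.24,0,0,0],[0,0,0.04,0,0,0],[0,0,0,0,0,0]]]}}

```text
time_s: 8.2
ee_pos: [0.6363, -0.1962, 0.1033]
eef_rot: [-3.14, -0.0, 1.472]
force: [0.2, 0.7, -1.2]
grip_width: 0.0403
grip_force: 25.0
```

Request:
{"method": "tcp_steps", "body": {"steps": [[[0,0,0,0,0,0],[0,0,0,0,0,0],[0,0,0,0,0,0],[0,0,0,0,0,0],[0,0,0,0,0,0]]], "jaw": 0.07}}

```text
time_s: 8.7
ee_pos: [0.6367, -0.1963, 0.1045]
eef_rot: [3.141, 0.0, 1.472]
force: [-0.0, -0.3, -0.2]
grip_width: 0.0699
grip_force: 0.0
```

Request:
{"method": "tcp_steps", "body": {"steps": [[[0,0,-0.6,0,0,0],[0,0,-0.6,0,0,0],[0,0,-0.6,0,0,0],[0,0,-0.2,0,0,0],[0,0,0,0,0,0]]], "jaw": 0.094}}

```text
time_s: 9.2
ee_pos: [0.6371, -0.1964, 0.2056]
eef_rot: [3.139, 0.001, 1.472]
force: [0.7, 0.6, -0.1]
grip_width: 0.0944
grip_force: 0.0
```

Converted, 0.04 m is 0.8, -0.0345 m is -0.69.

Request:
{"method": "tcp_steps", "body": {"steps": [[[0.6,-0.69,0,0,0,0],[0.6,-0.69,0,0,0,0],[0.6,-0.69,0,0,0,0],[0.6,-0.69,0,0,0,0],[0.63,-0.69,0,0,0,0],[0,0,0,0,0,0],[0,0,0.8,0,0,0],[0,0,0.8,0,0,0],[0,0,0.73,0,0,0],[0,0,0,0,0,0]]]}}

```text
time_s: 10.2
ee_pos: [0.4773, -0.0284, 0.083]
eef_rot: [-3.132, -0.0, 1.472]
force: [0.2, 0.2, 1.1]
grip_width: 0.0939
grip_force: 0.0
```

Request:
{"method": "tcp_steps", "body": {"steps": [[[0,0,0,0,0,0],[0,0,0,0,0,0],[0,0,0,0,0,0],[0,0,0,0,0,0],[0,0,0,0,0,0],[0,0,0,0,0,0],[0,0,0,0,0,0],[0,0,0,0,0,0]]], "jaw": 0.02, "grip_n": 20}}

```text
time_s: 11.0
ee_pos: [0.48, -0.0285, 0.0881]
eef_rot: [3.142, -0.0, 1.472]
force: [-1.3, -0.3, 1.2]
grip_width: 0.0405
grip_force: 20.0
```

Converted, 0.0336 m is 0.672, -0.025 m is -0.5.

Request:
{"method": "tcp_steps", "body": {"steps": [[[0,0,-0.5,0,0,0],[0,0,-0.5,0,0,0],[0,0,-0.4,0,0,0],[-0.34,0.672,0,0,0,0],[-0.34,0.672,0,0,0,0],[-0.34,0.672,0,0,0,0],[-0.34,0.672,0,0,0,0],[-0.34,0.672,0,0,0,0],[0,0,0,0,0,0],[0,0,0,0,0,0]]]}}

```text
time_s: 12.0
ee_pos: [0.6385, -0.1297, 0.1568]
eef_rot: [-3.14, -0.0, 1.471]
force: [-1.2, 0.1, -1.5]
grip_width: 0.0405
grip_force: 20.0
```

Request:
{"method": "tcp_steps", "body": {"steps": [[[0,0,0.5,0,0,0],[0,0,0.4,0,0,0],[0,0,0,0,0,0],[0,0,0,0,0,0]]]}}

```text
time_s: 12.4
ee_pos: [0.6386, -0.1292, 0.1139]
eef_rot: [3.141, 0.0, 1.472]
force: [0.1, -0.2, -0.4]
grip_width: 0.0405
grip_force: 20.0
```

```bash
python3 - <<'E'
from station import eyes,ctrl
import cv2,pickle,numpy as np
o=ctrl.get_obs();print(o['ee_pos'],o['grip_width'])
c=eyes.camera('wrist')['pixels'];e=eyes.camera('scene')['pixels'][180:300,310:470]
cv2.imwrite('pics/g3.png',np.hstack([cv2.resize(c[60:480,150:500],(333,400)),cv2.resize(e,(467,400),interpolation=cv2.INTER_CUBIC)]))
E
```

```text
[ 0.63857832 -0.12919778  0.11385455] 0.04052299782304215
```

View pics/g3.png

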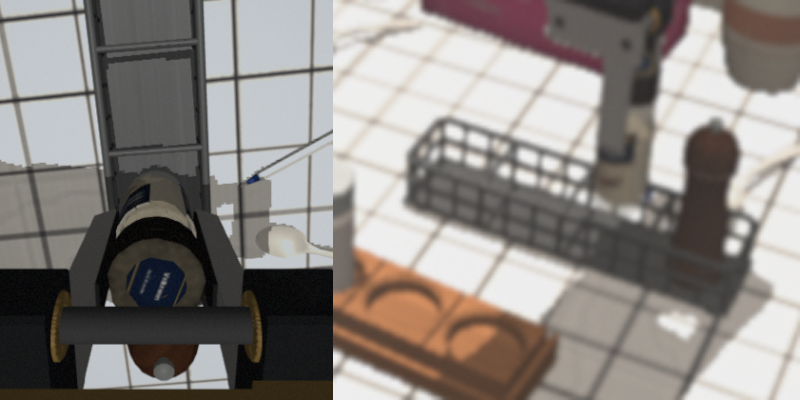

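The mill stands upright in the rightmost bay, and the spice jar hangs upright over the next one. I'll lower it and release.

Converted, 0.016 m is 0.32, 0.014 m is 0.28.

Request:
{"method": "tcp_steps", "body": {"steps": [[[0,0,0.32,0,0,0],[0,0,0.28,0,0,0],[0,0,0.06,0,0,0],[0,0,0,0,0,0]]]}}

```text
time_s: 12.9
ee_pos: [0.6385, -0.1296, 0.079]
eef_rot: [-3.14, -0.0, 1.472]
force: [-0.1, 1.0, 0.6]
grip_width: 0.0405
grip_force: 20.0
```

Request:
{"method": "tcp_steps", "body": {"steps": [[[0,0,0,0,0,0],[0,0,0,0,0,0],[0,0,0,0,0,0],[0,0,0,0,0,0],[0,0,0,0,0,0]]], "jaw": 0.07}}

```text
time_s: 13.4
ee_pos: [0.6388, -0.1296, 0.0799]
eef_rot: [3.142, 0.0, 1.472]
force: [0.3, 0.1, -0.2]
grip_width: 0.0697
grip_force: 0.0
```

Request:
{"method": "tcp_steps", "body": {"steps": [[[0,0,-0.6,0,0,0],[0,0,-0.6,0,0,0],[0,0,-0.6,0,0,0],[0,0,-0.6,0,0,0],[0,0,0,0,0,0]]], "jaw": 0.094}}

```text
time_s: 13.9
ee_pos: [0.6401, -0.13, 0.2047]
eef_rot: [3.135, 0.001, 1.472]
force: [1.0, -0.5, 1.2]
grip_width: 0.094
grip_force: 0.0
```

Converted, 0.04 m is 0.8, 0.039 m is 0.78.

Request:
{"method": "tcp_steps", "body": {"steps": [[[0.61,-0.69,0,0,0,0],[0.61,-0.69,0,0,0,0],[0.61,-0.69,0,0,0,0],[0.61,-0.69,0,0,0,0],[0.62,-0.69,0,0,0,0],[0,0,0,0,0,0],[0,0,0.8,0,0,0],[0,0,0.8,0,0,0],[0,0,0.78,0,0,0],[0,0,0,0,0,0]]]}}

```text
time_s: 14.9
ee_pos: [0.4798, 0.0393, 0.0766]
eef_rot: [-3.133, 0.001, 1.472]
force: [0.4, -0.2, 0.5]
grip_width: 0.094
grip_force: 0.0
```

Request:
{"method": "tcp_steps", "body": {"steps": [[[0,0,0,0,0,0],[0,0,0,0,0,0],[0,0,0,0,0,0],[0,0,0,0,0,0],[0,0,0,0,0,0],[0,0,0,0,0,0],[0,0,0,0,0,0],[0,0,0,0,0,0]]], "jaw": 0.02, "grip_n": 20}}

```text
time_s: 15.7
ee_pos: [0.4825, 0.0397, 0.0812]
eef_rot: [3.141, -0.0, 1.472]
force: [0.4, 0.8, 3.2]
grip_width: 0.0453
grip_force: 20.0
```

Converted, 0.0336 m is 0.672, -0.025 m is -0.5.

Request:
{"method": "tcp_steps", "body": {"steps": [[[0,0,-0.5,0,0,0],[0,0,-0.5,0,0,0],[0,0,-0.4,0,0,0],[-0.35,0.672,0,0,0,0],[-0.35,0.672,0,0,0,0],[-0.35,0.672,0,0,0,0],[-0.35,0.672,0,0,0,0],[-0.34,0.672,0,0,0,0],[0,0,0,0,0,0],[0,0,0,0,0,0]]]}}

```text
time_s: 16.7
ee_pos: [0.6405, -0.0637, 0.1498]
eef_rot: [-3.14, -0.0, 1.471]
force: [-0.6, 0.6, -1.6]
grip_width: 0.0453
grip_force: 20.0
```

Request:
{"method": "tcp_steps", "body": {"steps": [[[0,0,0.5,0,0,0],[0,0,0.4,0,0,0],[0,0,0,0,0,0],[0,0,0,0,0,0]]]}}

```text
time_s: 17.1
ee_pos: [0.6405, -0.063, 0.1067]
eef_rot: [3.142, -0.0, 1.472]
force: [-0.1, 1.0, -1.7]
grip_width: 0.0451
grip_force: 20.0
```

```bash
python3 - <<'E'
from station import eyes,ctrl
import cv2,pickle,numpy as np
c=eyes.camera('wrist')['pixels'];e=eyes.camera('scene')['pixels'][190:310,250:450]
cv2.imwrite('pics/g4.png',np.hstack([cv2.resize(c[60:480,150:500],(333,400)),cv2.resize(e,(467,400),interpolation=cv2.INTER_CUBIC)]))
E
```

```text
(no output)
```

View pics/g4.png

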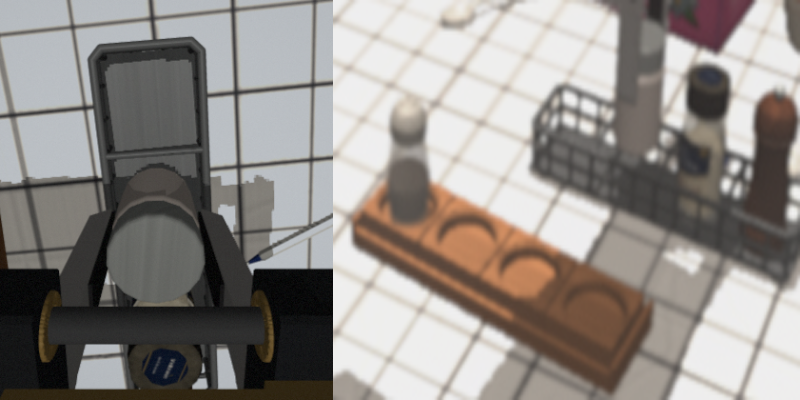

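Spice and mill stand upright in their bays, and the squat jar hangs centred over the second bay. I'll lower it, then go above the shaker and look.

Converted, 0.016 m is 0.32, 0.014 m is 0.28.

Request:
{"method": "tcp_steps", "body": {"steps": [[[0,0,0.32,0,0,0],[0,0,0.28,0,0,0],[0,0,0.06,0,0,0],[0,0,0,0,0,0]]]}}

```text
time_s: 17.6
ee_pos: [0.6406, -0.0635, 0.0721]
eef_rot: [-3.141, -0.0, 1.472]
force: [-0.2, 1.5, -0.7]
grip_width: 0.0455
grip_force: 20.0
```

Request:
{"method": "tcp_steps", "body": {"steps": [[[0,0,0,0,0,0],[0,0,0,0,0,0],[0,0,0,0,0,0],[0,0,0,0,0,0],[0,0,0,0,0,0]]], "jaw": 0.07}}

```text
time_s: 18.1
ee_pos: [0.6408, -0.0635, 0.0729]
eef_rot: [3.142, -0.0, 1.472]
force: [0.2, -0.7, -0.6]
grip_width: 0.0699
grip_force: 0.0
```

Request:
{"method": "tcp_steps", "body": {"steps": [[[0,0,-0.6,0,0,0],[0,0,-0.6,0,0,0],[0,0,-0.6,0,0,0],[0,0,-0.6,0,0,0],[0.6,-0.67,0,0,0,0],[0.6,-0.67,0,0,0,0],[0.6,-0.67,0,0,0,0],[0.6,-0.67,0,0,0,0],[0.63,-0.67,0,0,0,0],[0,0,0,0,0,0]]], "jaw": 0.094}}

```text
time_s: 19.1
ee_pos: [0.4866, 0.1067, 0.1934]
eef_rot: [3.141, -0.001, 1.475]
force: [0.6, -0.0, -0.2]
grip_width: 0.0939
grip_force: 0.0
```

```bash
python3 - <<'E'
from station import eyes,ctrl
import cv2,pickle,numpy as np
o=ctrl.get_obs();print(o['ee_pos'])
W=eyes.camera('wrist');pickle.dump(W,open('w3.pkl','wb'))
e=eyes.camera('scene')['pixels'][190:310,250:450]
im=cv2.resize(W['pixels'][180:480,200:450],(333,400))
cv2.imwrite('pics/g5.png',np.hstack([im,cv2.resize(e,(467,400),interpolation=cv2.INTER_CUBIC)]))
E
```

```text
[0.48663301 0.10666292 0.19342618]
```

View pics/g5.png

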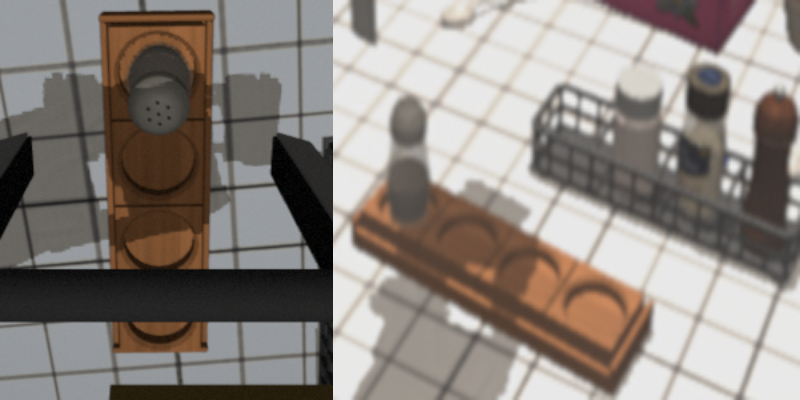

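The shaker stands alone at the left end: its hole pattern is at wrist pixel (317, 265.5), and the other three stand upright in the new rack.

```bash
python3 - <<'E'
import pickle;from geo import *
W=pickle.load(open('w3.pkl','rb'));d=pickle.load(open('c0.pkl','rb'))
print(plane(W,(317.1,265.5),.104).round(4))
print(tri((W,(317.1,265.5)),(d['side'],(290+135/4.5-.5,175+418/4.5-.5)),(d['scene'],(250+121/3.7-.5,210+45/3.7-.5))))
E
```

```text
[0.4875 0.0998 0.104 ]
(array([0.48905481, 0.10039129, 0.10443956]), np.float64(0.0030761925279416433))
```

Converted, 0.04 m is 0.8, -0.006 m is -0.12.

Request:
{"method": "tcp_steps", "body": {"steps": [[[-0.12,0.04,0,0,0,0],[0,0,0.8,0,0,0],[0,0,0.8,0,0,0],[0,0,0.69,0,0,0],[0,0,0,0,0,0]]]}}

```text
time_s: 19.7
ee_pos: [0.489, 0.0961, 0.0746]
eef_rot: [-3.134, 0.002, 1.47]
force: [0.6, -0.9, 0.7]
grip_width: 0.0939
grip_force: 0.0
```

Request:
{"method": "tcp_steps", "body": {"steps": [[[0,0,0,0,0,0],[0,0,0,0,0,0],[0,0,0,0,0,0],[0,0,0,0,0,0],[0,0,0,0,0,0],[0,0,0,0,0,0],[0,0,0,0,0,0],[0,0,0,0,0,0]]], "jaw": 0.02, "grip_n": 20}}

```text
time_s: 20.5
ee_pos: [0.4904, 0.0977, 0.0785]
eef_rot: [-3.141, 0.0, 1.472]
force: [-1.9, 1.4, 1.3]
grip_width: 0.0376
grip_force: 19.9
```

The width is 38 mm where I expected 44, so I'll look before lifting.

```bash
python3 - <<'E'
from station import eyes,ctrl
import cv2,pickle,numpy as np
W=eyes.camera('wrist')['pixels'];e=eyes.camera('scene')['pixels'][170:290,230:370]
cv2.imwrite('pics/g6.png',np.hstack([cv2.resize(W[180:480,200:450],(333,400)),cv2.resize(e,(467,400),interpolation=cv2.INTER_CUBIC)]))
o=ctrl.get_obs();print(o['grip_width'],o['force'],o['moment'])
E
```

```text
0.03786590757264125 [-2.63929006 -0.02470002  0.57741419] [0.03653144 0.32171434 0.02893447]
```

View pics/g6.png

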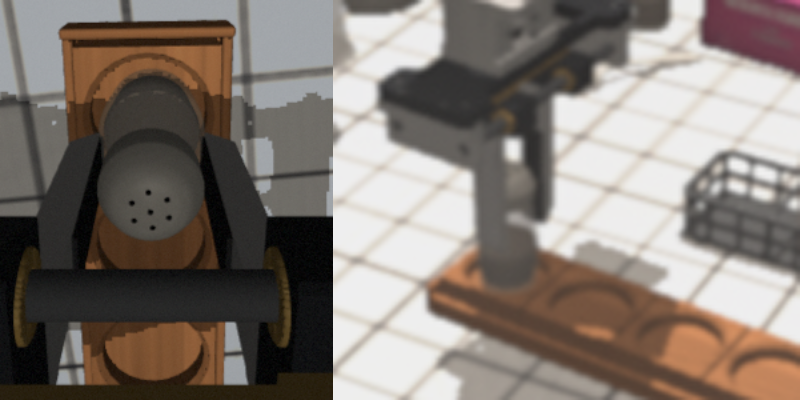

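The shaker is upright and centred; its glass simply narrows toward the cap, which explains the width. I'll carry it across.

Converted, 0.0323 m is 0.646, -0.016 m is -0.32.

Request:
{"method": "tcp_steps", "body": {"steps": [[[0,0,-0.5,0,0,0],[0,0,-0.5,0,0,0],[0,0,-0.4,0,0,0],[-0.32,0.646,0,0,0,0],[-0.32,0.646,0,0,0,0],[-0.32,0.646,0,0,0,0],[-0.32,0.646,0,0,0,0],[-0.34,0.646,0,0,0,0],[0,0,0,0,0,0],[0,0,0,0,0,0]]]}}

```text
time_s: 21.6
ee_pos: [0.643, 0.0008, 0.1475]
eef_rot: [-3.14, 0.0, 1.471]
force: [-0.7, 0.2, -1.6]
grip_width: 0.0378
grip_force: 19.7
```

Request:
{"method": "tcp_steps", "body": {"steps": [[[0,0,0.5,0,0,0],[0,0,0.4,0,0,0],[0,0,0,0,0,0],[0,0,0,0,0,0]]]}}

```text
time_s: 22.0
ee_pos: [0.643, 0.0016, 0.1042]
eef_rot: [3.141, -0.0, 1.472]
force: [0.4, -0.5, -0.5]
grip_width: 0.0381
grip_force: 19.7
```

```bash
python3 - <<'E'
from station import eyes,ctrl
import cv2,pickle,numpy as np
c=eyes.camera('wrist')['pixels'];e=eyes.camera('scene')['pixels'][170:290,290:460]
cv2.imwrite('pics/g7.png',np.hstack([cv2.resize(c[60:480,150:500],(333,400)),cv2.resize(e,(467,400),interpolation=cv2.INTER_CUBIC)]))
E
```

View pics/g7.png

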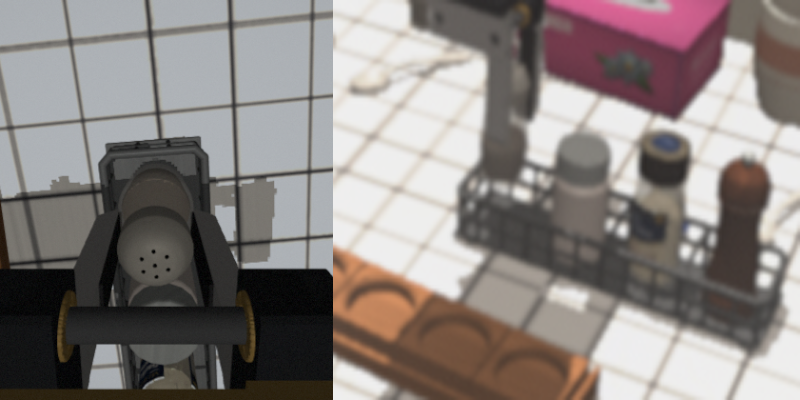

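The shaker is over the left bay, upright. I'll lower it, release, and back off for a final check.

The rows are not in the units I measure in: shifts go in shares of 50 mm and turns go in shares of 2 pi rad. I convert before sending: 0.016 m is 0.32, 0.014 m is 0.28.

Request:
{"method": "tcp_steps", "body": {"steps": [[[0,0,0.32,0,0,0],[0,0,0.28,0,0,0],[0,0,0.06,0,0,0],[0,0,0,0,0,0]]]}}

```text
time_s: 22.5
ee_pos: [0.6428, 0.0011, 0.0696]
eef_rot: [-3.14, 0.0, 1.472]
force: [-1.9, -0.5, 1.5]
grip_width: 0.0379
grip_force: 19.9
```

Request:
{"method": "tcp_steps", "body": {"steps": [[[0,0,0,0,0,0],[0,0,0,0,0,0],[0,0,0,0,0,0],[0,0,0,0,0,0],[0,0,0,0,0,0]]], "jaw": 0.07}}

```text
time_s: 23.0
ee_pos: [0.6432, 0.001, 0.0704]
eef_rot: [-3.142, 0.0, 1.472]
force: [-0.7, 0.1, 0.2]
grip_width: 0.0697
grip_force: 0.0
```

Request:
{"method": "tcp_steps", "body": {"steps": [[[0,0,-0.6,0,0,0],[0,0,-0.6,0,0,0],[0,0,-0.6,0,0,0],[0,0,-0.8,0,0,0],[0,0,-0.6,0,0,0],[0,-0.6,0,0,0,0],[0,-0.6,0,0,0,0],[0,-0.6,0,0,0,0],[0,0,0,0,0,0],[0,0,0,0,0,0]]], "jaw": 0.094}}

```text
time_s: 24.0
ee_pos: [0.5539, 0.01, 0.2311]
eef_rot: [3.14, -0.0, 1.472]
force: [0.1, -0.2, -0.1]
grip_width: 0.0941
grip_force: 0.0
```

```bash
python3 - <<'E'
from station import eyes,ctrl
import cv2,pickle,numpy as np
d={n:eyes.camera(n) for n in('wrist','side','scene')};pickle.dump(d,open('end.pkl','wb'))
a=cv2.resize(d['side']['pixels'][165:285,290:420],(390,360),interpolation=cv2.INTER_CUBIC);e=cv2.resize(d['scene']['pixels'][190:290,320:470],(400,267),interpolation=cv2.INTER_CUBIC)
im=np.zeros((360,790,3),np.uint8);im[:,:390]=a;im[:267,390:]=e
cv2.imwrite('pics/end.png',im)
E
```

```text
(no output)
```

View pics/end.png

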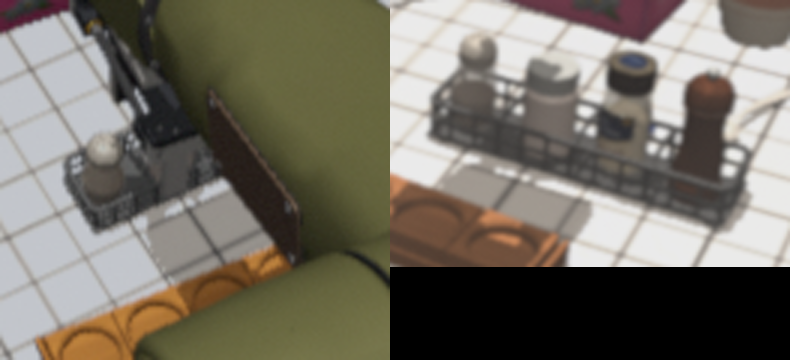

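All four stand upright in the order shaker, squat, spice, mill, and the gripper is clear. I'm handing in.

```bash
python3 -c "
from station import ctrl
print(ctrl.hand_in())"
```

```text
the job is handed in; nothing more can be done
None
```

The job is handed in: shaker, squat jar, spice jar and mill stand upright in the new rack in their old left-to-right order, and I kept clear of the bowl, tumbler and chopsticks; the last pictures looked right, but no verdict was returned.

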